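# Put the button tin on its narrow ledge behind the sliding guard

## Task

The flat metal button tin stands in one of the two slots of the steel caddy. Slide the guard of the wooden rack open, stand the tin upright and square in the middle of the empty bay, on the narrow raised ledge, setting it down gently, then slide the guard fully shut in front of it. Nothing else may be knocked over or pushed away.

Things in the scene. Friction and masses are not known exactly. Their poses are not given: they have to be found in the camera images.
- tin: plain flat upright metal box, 34 mm (its x) by 58 (y) by 100 tall, flat top without knob, about 0.14 kg; origin: underside centre. Starts in one caddy slot, 58 mm side along it: there only its two end faces (58 apart) can be gripped, in the bay only its broad faces (34 apart), so put it down and regrasp between. Worktop at x 0.36 to 0.45, y -0.13 to -0.04 is clear for that.
- caddy: fixed sheet-steel caddy, 105 mm wide (its x), 90 long (its y): base plate 3 mm thick, three upright walls 3 mm thick along y, tops 103 mm above the worktop; two slots 48 mm wide, centre lines at x = +25.5 and -25.5 mm, open above and at both ends. Origin: underside centre.
- rack: fixed wooden rack, 100 mm deep (x, front looks to its -x), 186 wide (y). Ledge: a rib 30 mm deep centred on x = 0, top 80 mm above the worktop, open behind. Two bays on it between end cheeks (10 mm thick) and a middle cheek (6), all 36 deep, tops 180 mm above the worktop. The +y bay is empty, the -y bay holds a reel. Origin: underside centre.
- bay (a point): middle of the empty bay's ledge, on its top (80 mm above the worktop), axes as the rack's: where the tin's underside centre belongs, its 58 mm side along the rack's y. The bay is 73 mm wide between cheeks.
- guard (a joint): clear pane in a steel frame, 6 mm thick, 76 wide, sliding on a track in front of the ledge, its middle plane 35 mm before the ledge's middle, top edge 151 mm above the worktop. Value in m: 0 = fully shut before the empty bay, 0.080 = fully open, before the other bay (moved to the rack's -y). Friction about 1 N; stays where left; stops at both ends.
- guard_knob (a point): top centre of the black knob that stands on the middle of the guard's top edge, moves with the guard; 182 mm above the worktop. The knob is 12 mm thick (rack x), 18 mm wide (rack y), 32 mm high. Pinch it from above along the rack's y, or push it sideways.
- dropper: bystander: brown dropper bottle, 33 mm round, 102 mm tall, standing in the caddy's other slot. Origin: underside centre.
- spool: bystander: reel of thread, 28 mm across, 42 mm tall, standing on the ledge in the rack's other bay. Origin: at its underside.
- spray_can: bystander: aerosol can, 59 mm round, 186 mm tall, standing on the worktop between caddy and rack. Origin: underside centre.
- tape: bystander: round tape measure, 54 x 61 x 18 mm, lying at the front right of the worktop. Origin: underside centre.
- loose_peg: bystander: wooden clothes peg, 15 x 72 x 12 mm, lying on the worktop in front of the rack. Origin: underside centre.
- soap_bar: bystander: bar of soap, 52 x 77 x 26 mm, lying on the worktop left of the caddy. Origin: underside centre.

How it is judged:
On the way, in this order (a step that is already met when the one before it is completed fails the run):
1. the guard is slid open (value of joint guard above 0.06 m), for 0.1 s.
2. the tin stands upright and square on the ledge in the empty bay, let go (x of tin in the frame of bay between -0.01 and 0.01 m and y of tin in the frame of bay between -0.012 and 0.012 m and z of tin in the frame of bay between -0.005 and 0.005 m and angle between tin's own z axis and vertical below 0.08 rad and angle between the x axis of tin and the x axis of rack, either way round below 0.14 rad and contact force between tin and the fingers below 0.2 N), for 0.2 s.
At the end, for the whole second after the job is handed in: The tin stands at rest on the ledge of the bay that was empty: its underside's centre within 10 mm of the ledge's middle front to back, 12 mm sideways and 5 mm in height, tilt under 0.08 rad, square to the rack within 0.14 rad; the guard is shut to within 6 mm; nothing is held (all of step 2 and value of joint guard below 0.006 m and linear speed of tin below 0.02 m/s and angular speed of tin below 0.2 rad/s); the robot touches nothing.
It fails at once if the tin is let fall (linear speed of tin above 0.4 m/s and contact force between tin and the fingers below 0.1 N).
It fails at once if the tin is banged or pressed hard onto the rack (contact force between tin and rack above 150 N).
It fails at once if a standing bystander (dropper, spool, spray can) is knocked over or pushed more than 30 mm (distance of any of dropper, spool, spray_can from where it was at the start of the episode above 0.03 m or angle between any of dropper, spool, spray_can's own z axis and vertical above 0.5 rad).
It fails at once if a lying bystander (tape, peg, soap) is pushed more than 40 mm (distance of any of tape, loose_peg, soap_bar from where it was at the start of the episode above 0.04 m).
It also fails if it takes over 72 s, if anything falls off the work surface, if the arm or the gripper's body presses on something with over 40 N, if the wrist force passes 120 N, or if a joint passes its speed limit or range.

## Robot

A 6-joint arm with a two-finger parallel gripper is mounted at the origin on a cart in front of the work surface, level with it; the furniture and walls round the work are solid. World frame = base frame: x ahead of the robot, y to its left, z up, the work surface at z = 0. Lengths are in m, angles in rad, forces in N, time in s.
With the tool pointing down it reaches from about 0.35 to 0.8 m from the base axis. Payload 7.3 kg.
Tool frame: the origin (TCP) lies between the finger pads; the fingertips stand 25 mm ahead of it and the grasp point (between the pads) lies 6 mm ahead of it (r.tip_extent is the distance from the TCP to the fingertips, in m); z points along the fingers, y is the line along which they close (so a half turn about z gives the same grasp; the last joint's range is limited). The gripper opens to 85 mm and grips with 20 to 120 N. Pads are 22 mm wide; open, the fingers measure 114 mm over their backs; the gripper's body (76 mm by 85 mm) begins 54 mm behind the grasp point. The pads swing forward as they close: fully open they stand 13 mm farther back than shut.
Start: joints at [-1.308, 0.342, 1.524, -0, 1.275, -0.146], TCP at [0.209, -0.482, 0.256] pointing down, gripper open.
Joint ranges: [-2.53, 2.53], [-0.77, 2.02], [0.04, 2.7], [-1, 4.14], [0.28, 2.66], [-3.11, 3.11]. Speed limits (rad/s): [2.57, 2.57, 3.14, 3.14, 3.14, 3.14].

## Interface

Orientations are given as a unit quaternion [x, y, z, w].
In Python, from workcell import r, command_gripper, optics gives the robot as it stands. The module is installed in compiled form; this text tells all that it offers. Calls block until the motion is done:
- r.reach(position, orientation): joint-space move of the TCP to a pose.
- r.move_straight(position, orientation=None, speed=0.15, max_force=None): straight line of the TCP; orientation=None keeps the orientation; speed is the mean speed in m/s. With max_force (N) it stops when the force on the tool has changed by that much, and returns True; else False.
- r.movej(angles): joint-space move.
- command_gripper(opening, force=None): finger opening in m; force is the grip in N (None keeps the last); returns when the fingers have stopped.
- r.hold(seconds).
- r.solve_ik(position, orientation): joint angles nearest the present ones, or None.
- r.read_state(): the state.
- optics.get_image(name): name is "scene" or "top"; returns (picture, depth): 384x512x3 uint8, red, green, blue; 384x512 float32, m along the optical axis (not along the pixel's ray), 0 where there is no reading.
- optics.camera_model(name): a dict with "K" (3x3 intrinsics, pixels), "R" (3x3) and "t" (3): a world point X has camera coordinates R X + t. Camera axes: x right, y down, z forward; pixel columns grow to the right and rows downward; lengths in m; the calibration is good to about 2 mm. A picture is of the moment at which its call begins. camera_model takes no time and is no camera call.
A pose or a line that the arm cannot do raises r.PlanningError and nothing moves.
- r.finish_job(): hands the job in; it is judged then, once.
The state is a dict: "time_s": time; "joint_positions": joint angles; "dq": joint speeds; "tau": joint torques, N m; "eef_pos": TCP position; "eef_rot": TCP orientation; "contact_force": force on the tool from outside, world axes, zero at the start; "torque": the same for the moment, N m; "grip_width": finger opening in m; "grip_force": force on a finger pad.
Only numpy, scipy, OpenCV 4.12 (cv2) and the standard library are available. Lean on these libraries where they do the work, as an engineer would, in place of code of your own. Each camera call takes 0.05 s, during which the arm holds its last target. There are 200 camera calls.

## Working session

There is one attempt and no reset: what is moved stays moved. The work goes in short steps, each a Python script; the robot and the scene stay as the last script left them, time stands still between calls to the robot, and variables do not carry over. Pictures are saved under pics/ and viewed, at most 10 in all, crops included, and the job is handed in when it is done.

```bash
mkdir -p pics
python3 - <<'E'
from workcell import r, optics
import cv2,numpy as np
for n in("scene","top"):
    p,d=optics.get_image(n); cv2.imwrite(f"pics/{n}0.png",p[:,:,::-1]); np.savez(f"{n}0.npz",p=p,d=d,**optics.camera_model(n))
    m=optics.camera_model(n); print(n,m["K"].round(1).tolist(),(-m["R"].T@m["t"]).round(3),m["R"].round(3).tolist(),(d>0).mean())
print(r.read_state()["time_s"],r.tip_extent)
E
```

```text
scene [[434.1, 0.0, 260.6], [0.0, 434.1, 194.0], [0.0, 0.0, 1.0]] [-0.463 -0.477  1.114] [[0.482, -0.876, 0.016], [-0.603, -0.346, -0.719], [0.635, 0.337, -0.695]] 0.9962209065755209
top [[450.7, 0.0, 261.6], [0.0, 450.7, 193.3], [0.0, 0.0, 1.0]] [-0.425  0.239  1.447] [[-0.291, -0.957, -0.013], [-0.786, 0.247, -0.567], [0.545, -0.154, -0.824]] 0.9960276285807291
0.1 0.025
```

View pics/scene0.png

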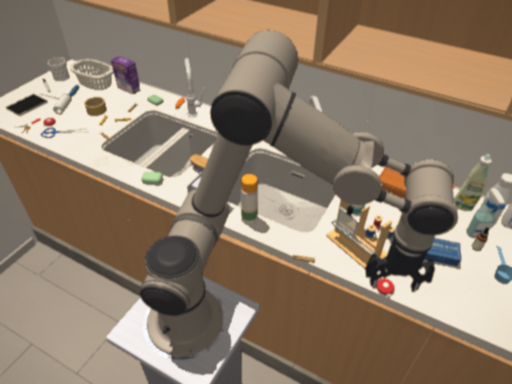

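View pics/top0.png

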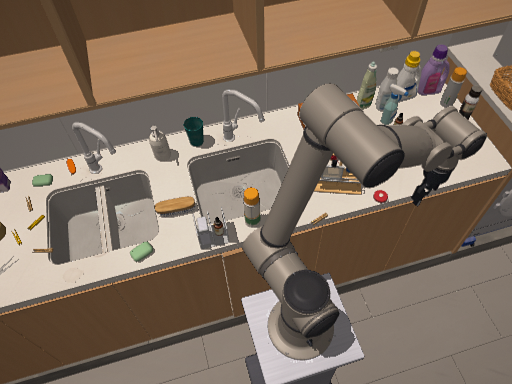

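Both views show the arm hiding parts of the rack (scene ~(360,240), top ~(340,180)) and, in the scene view, the caddy (top ~(205,232)). I'll swing the arm aside over the floor and look again.

Run:
```python
from workcell import r, optics
import cv2,numpy as np
r.movej([-2.2,0.342,1.524,0,1.275,-0.146]); r.movej([-2.3,0.95,1.2,0,1.0,-0.146])
for n in("scene","top"):
    p,d=optics.get_image(n); np.savez(f"{n}1.npz",p=p,d=d,**optics.camera_model(n))
    if n=="top": c=p[130:270,180:400]
    else: c=p[130:300,190:480]
    s=800/c.shape[1]; c=cv2.resize(c,None,fx=s,fy=s,interpolation=cv2.INTER_CUBIC)
    cv2.imwrite(f"pics/{n}1.png",c[:,:,::-1])
    print(c.shape)
print(r.read_state()["time_s"])
```

```text
(469, 800, 3)
(509, 800, 3)
3.1333
```

View pics/scene1.png

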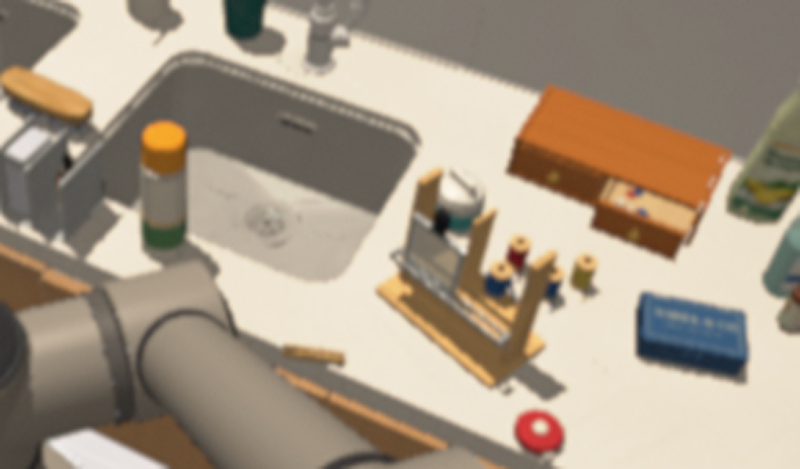

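View pics/top1.png

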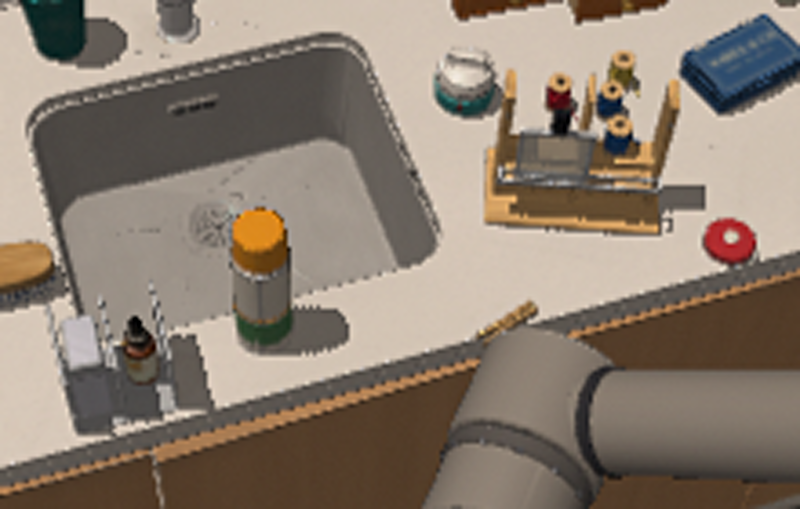

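The scene crop shows the caddy at left (35,170), the can at (163,185) and the rack at (470,290). The top crop shows the tin's light top in the left slot at (82,343), the dropper in the right slot at (140,350), the black knob at (562,115), the cheek tops at (510,75), (590,80) and (672,90), and the guard shut in front of the left bay. Next I'll turn these into points.

```bash
cat > h.py <<'E'
import numpy as np,cv2
def cloud(f):
    z=np.load(f); K,R,t,d=z["K"],z["R"],z["t"],z["d"]
    v,u=np.mgrid[:384,:512]
    c=np.stack([(u-K[0,2])/K[0,0]*d,(v-K[1,2])/K[1,1]*d,d],-1)
    return z["p"],(c-t)@R   # world = R^T(c-t)
def ray(f,uv,h):
    z=np.load(f); K,R,t=z["K"],z["R"],z["t"]
    w=R.T@np.linalg.solve(K,np.array([uv[0],uv[1],1.])); o=-R.T@t
    return o+w*(h-o[2])/w[2]
def blobs(f,box,zr,extra=None,mn=4):
    p,W=cloud(f); x0,y0,x1,y1=box; m=np.zeros((384,512),np.uint8)
    m[y0:y1,x0:x1]=1; m&=((W[...,2]>zr[0])&(W[...,2]<zr[1])).astype(np.uint8)
    if extra is not None: m&=extra(p.astype(int)).astype(np.uint8)
    n,l,s,_=cv2.connectedComponentsWithStats(m)
    for i in range(1,n):
        if s[i,4]<mn: continue
        q=W[l==i]; uv=np.argwhere(l==i)[:,::-1].mean(0)
        rect=cv2.minAreaRect(q[:,:2].astype(np.float32)*1000)
        print(f,"n",s[i,4],"uv",uv.round(1),"mean",q.mean(0).round(4),"ray",ray(f,uv,q[:,2].mean()).round(4),"rect",np.round(rect[0],1),np.round(rect[1],1),round(rect[2],1),"z",q[:,2].min().round(3),q[:,2].max().round(3))
E
python3 - <<'E'
from h import *
for n,b1,b2 in(("top1.npz",(185,205,245,255),(305,140,375,200)),("scene1.npz",(188,170,235,220),(320,180,400,280))):
    print("caddy level"); blobs(n,b1,(.093,.112))
    print("rack tops"); blobs(n,b2,(.172,.19))
    print("knob"); blobs(n,b2,(.13,.195),lambda p:p.max(-1)<70)
    print("base of rack"); blobs(n,b2,(.008,.04),mn=20)
E
```

```text
caddy level
top1.npz n 32 uv [223.6 218.1] mean [0.4036 0.1449 0.1034] ray [0.4033 0.1449 0.1034] rect [405.4 144.7] [ 4.3 90.7] 87.8 z 0.1 0.11
top1.npz n 31 uv [209.4 221.8] mean [0.4045 0.1957 0.1021] ray [0.4042 0.1958 0.1021] rect [404.9 195.7] [ 4.5 87.2] 88.1 z 0.095 0.107
top1.npz n 32 uv [194.8 224.8] mean [0.4072 0.2467 0.1034] ray [0.4069 0.2467 0.1034] rect [409.1 246.7] [ 4.4 88.2] 88.5 z 0.094 0.11
top1.npz n 146 uv [202.  224.3] mean [0.403  0.2227 0.1013] ray [0.4029 0.2227 0.1013] rect [404.6 222.7] [34.3 60.9] 86.6 z 0.095 0.11
top1.npz n 11 uv [216.5 218.7] mean [0.4112 0.1692 0.0989] ray [0.4112 0.1692 0.0989] rect [411.6 168.7] [12.8  9.7] 55.6 z 0.093 0.104
rack tops
top1.npz n 28 uv [320.  153.2] mean [ 0.5206 -0.2521  0.1781] ray [ 0.5206 -0.2521  0.1781] rect [ 522.4 -252.7] [ 7.5 40.3] 68.7 z 0.173 0.182
top1.npz n 16 uv [342.5 154.5] mean [ 0.49   -0.3272  0.1785] ray [ 0.49   -0.3272  0.1785] rect [ 490.9 -327.7] [ 4.5 37.1] 67.8 z 0.174 0.181
top1.npz n 25 uv [365.  155.7] mean [ 0.4609 -0.4026  0.1781] ray [ 0.4608 -0.4025  0.1781] rect [ 462.3 -403.2] [
[... 2555 characters left out ...]
.4] mean [ 0.6355 -0.2797  0.0273] ray [ 0.6355 -0.2797  0.0273] rect [ 640.2 -277.5] [27.3 62.3] 32.9 z 0.008 0.04
scene1.npz n 52 uv [376.8 223.2] mean [ 0.6042 -0.361   0.0248] ray [ 0.6042 -0.361   0.0248] rect [ 605.1 -359.6] [25.4 17.7] 88.9 z 0.009 0.039
scene1.npz n 20 uv [398.  229.4] mean [ 0.6137 -0.4319  0.0238] ray [ 0.6138 -0.4319  0.0238] rect [ 614.4 -432.5] [13.5  6.4] 26.3 z 0.012 0.038
scene1.npz n 621 uv [355.  249.9] mean [ 0.4692 -0.3333  0.0122] ray [ 0.4688 -0.3344  0.0122] rect [ 491.3 -328.2] [185.8 101.9] 68.4 z 0.008 0.04
scene1.npz n 37 uv [390.  234.8] mean [ 0.5762 -0.4154  0.0245] ray [ 0.5762 -0.4154  0.0245] rect [ 578.5 -414.8] [12.6 19.9] 81.0 z 0.008 0.04
```

```bash
cat > rob.py <<'E'
import numpy as np
from scipy.spatial.transform import Rotation as Ro
from workcell import r, command_gripper, optics
yaw=-0.381; C,S=np.cos(yaw),np.sin(yaw)
RO=np.array([.4918,-.3282]); RX=np.array([C,S]); RY=np.array([-S,C])
BAY=RO+.0395*RY
def rk(x,y,z): return [*(RO+x*RX+y*RY),z]
def quat(a):      # tool down, fingers closing along heading a; half turn chosen for small wrist angle
    c,s=np.cos(a),np.sin(a)
    return Ro.from_matrix(np.array([[-s,c,0],[c,s,0],[0,0,-1]])).as_quat()
def best(pos,a):
    o=[]
    for k in(0,np.pi):
        q=r.solve_ik(pos,quat(a+k))
        if q is not None: o.append((abs(q[5]),quat(a+k)))
    return min(o,key=lambda t:t[0])[1]
def st():
    s=r.read_state(); print(round(s["time_s"],2),np.round(s["eef_pos"],4),"F",np.round(s["contact_force"],1),"w",round(s["grip_width"],4),"gf",np.round(s["grip_force"],1),"q6",round(s["joint_positions"][5],2))
E
python3 - <<'E'
from h import *
from rob import *
blobs("top1.npz",(235,180,265,210),(.16,.2),mn=20)
blobs("scene1.npz",(235,165,262,225),(.16,.2),mn=20)
blobs("top1.npz",(310,205,330,226),(.004,.02),lambda p:(p[...,0]-p[...,2])>40)
for n,pos,a in(("knob",rk(-.035,.0305,.25),yaw+np.pi/2),("tin",[.404,.2225,.09],-.043),("mid",[.405,-.085,.1],yaw+np.pi/2),("mid2",[.405,-.085,.1],yaw),("bay",rk(0,.0395,.16),yaw)):
    print(n,[None if q is None else np.round(q,2) for q in (r.solve_ik(pos,quat(a+k)) for k in(0,np.pi))])
E
```

```text
top1.npz n 197 uv [250.8 194.8] mean [0.4186 0.039  0.18  ] ray [0.4186 0.039  0.18  ] rect [423.9  36.9] [48.3 54. ] 71.3 z 0.16 0.191
scene1.npz n 225 uv [249.  182.5] mean [0.4191 0.0326 0.18  ] ray [0.4191 0.0326 0.18  ] rect [423.3  35.6] [47.1 51.6] 52.7 z 0.16 0.191
top1.npz n 43 uv [321.1 216.8] mean [ 0.3582 -0.2107  0.0095] ray [ 0.3581 -0.2107  0.0095] rect [ 358.7 -210.5] [14.4 54.8] 17.5 z 0.006 0.015
knob [array([-0.69,  0.39,  1.46, -0.  ,  1.29, -1.88]), array([-0.69,  0.39,  1.46, -0.  ,  1.29,  1.27])]
tin [array([ 0.34,  0.45,  1.91, -0.  ,  0.79,  0.38]), array([ 0.34,  0.45,  1.91, -0.  ,  0.79, -2.76])]
mid [array([-0.39,  0.36,  2.02, -0.  ,  0.76, -1.58]), array([-0.39,  0.36,  2.02, -0.  ,  0.76,  1.56])]
mid2 [array([-0.39,  0.36,  2.02, -0.  ,  0.76, -0.01]), None]
bay [array([-0.65,  0.54,  1.49, -0.  ,  1.11, -0.27]), array([-0.65,  0.54,  1.49, -0.  ,  1.11,  2.87])]
```

Run:
```python
from rob import *
r.movej([-2.2,0.342,1.524,0,1.275,-0.146])
a=yaw+np.pi/2; k=np.array([.4712,-.2869]); up=[*k,.27]; q=best(up,a)
r.movej([-1.2,0.2,1.5,0,1.44,0.8])
r.reach(up,q); command_gripper(.05,25)
print(r.move_straight([*k,.186],speed=.12,max_force=15)); st()
command_gripper(0.0,25); st()
t=(k-RO)@RY; print("knob y",t)
e=RO+(-.035)*RX+(.0395-.076)*RY
p=k+((e-k)@RY)*RY
print(r.move_straight([*p,.186],speed=.1,max_force=15)); st()
command_gripper(.05); 
r.move_straight([*p,.28],speed=.2)
im,d=optics.get_image("top"); np.savez("top2.npz",p=im,d=d,**optics.camera_model("top"))
from h import *
blobs("top2.npz",(305,140,385,200),(.14,.195),lambda p:p.max(-1)<70)
st()
```

```text
False
8.55 [ 0.4716 -0.2872  0.1867] F [0.4 0.3 0.1] w 0.0501 gf 0.0 q6 1.27
8.93 [ 0.4715 -0.2871  0.1868] F [-0.7  1.8  5. ] w 0.0169 gf 27.9 q6 1.27
knob y 0.030678422921821772
False
9.76 [ 0.446  -0.35    0.1868] F [-3.3 -0.1  6. ] w 0.0173 gf 28.1 q6 1.15
top2.npz n 35 uv [352.9 164.5] mean [ 0.443  -0.3493  0.1686] ray [ 0.4431 -0.3493  0.1686] rect [ 446.6 -348.9] [16.9 18. ] 79.1 z 0.147 0.183
10.84 [ 0.4457 -0.3487  0.2783] F [ 0.4  0.  -0.7] w 0.0501 gf 0.0 q6 1.15
```

Run:
```python
from rob import *
c=[.404,.2225]; a=-.043
r.reach([.45,-.05,.36],best([.45,-.05,.36],a))
command_gripper(.085,40)
r.reach([*c,.19],best([*c,.19],a))
print(r.move_straight([*c,.082],speed=.12,max_force=10)); st()
command_gripper(0.0,40); st()
r.move_straight([*c,.12],speed=.06); r.move_straight([*c,.30],speed=.2); st()
im,d=optics.get_image("top"); np.savez("top3.npz",p=im,d=d,**optics.camera_model("top"))
import cv2
cv2.imwrite("pics/top3.png",cv2.resize(im[120:270,150:350],None,fx=3.5,fy=3.5)[:,:,::-1])
```

```text
False
14.82 [0.4045 0.2226 0.0826] F [-0.6 -0.3 -0.2] w 0.0851 gf 0.0 q6 0.38
15.19 [0.4049 0.2228 0.0829] F [ 1.5 -0.3  6.1] w 0.0575 gf 42.7 q6 0.38
17.02 [0.4035 0.2223 0.2988] F [-0.8 -0.5 -2.5] w 0.0576 gf 43.0 q6 0.38
```

View pics/top3.png

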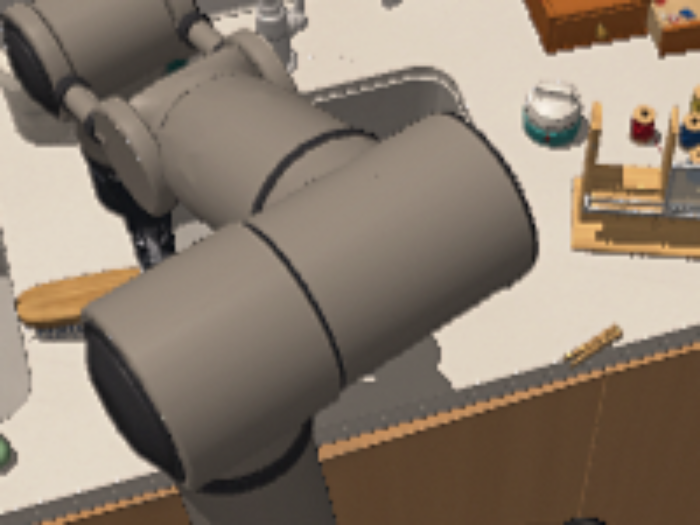

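The picture shows the open bay clear at (630,190). The gripper is hidden, but the 57.5 mm width and the 2.5 N load show the tin is held. Carrying it over the can to the clear spot.

Run:
```python
from rob import *
from h import *
r.move_straight([.404,.2225,.34],speed=.2)
m=[.405,-.088]; a=yaw+np.pi/2; q=best([*m,.2],a)
r.reach([*m,.34],q); r.move_straight([*m,.10],q,speed=.2)
print(r.move_straight([*m,.07],q,speed=.03,max_force=4)); st()
command_gripper(.085,40); r.hold(.1); st()
r.move_straight([*m,.23],speed=.2)
r.reach([.36,.28,.3],best([.36,.28,.3],yaw))
for n in("top","scene"):
    im,d=optics.get_image(n); np.savez(n+"4.npz",p=im,d=d,**optics.camera_model(n))
import cv2
z=np.load("scene4.npz"); cv2.imwrite("pics/s4.png",z["p"][:,:,::-1]); cv2.imwrite("pics/t4.png",np.load("top4.npz")["p"][:,:,::-1])
for n in("top4.npz","scene4.npz"): blobs(n,(240,140,330,260),(.09,.115),mn=40)
st()
```

```text
True
20.65 [ 0.4051 -0.0881  0.0795] F [-0.4 -0.2  4.1] w 0.0576 gf 43.7 q6 1.55
21.14 [ 0.4045 -0.0878  0.0794] F [-0.2 -0.5  0.7] w 0.0848 gf 0.0 q6 1.55
scene4.npz n 86 uv [249.3 202.7] mean [0.4079 0.0252 0.1024] ray [0.408  0.0252 0.1024] rect [409.6  27.7] [23.9 53.2] 27.8 z 0.091 0.115
scene4.npz n 177 uv [279.1 217.8] mean [ 0.3992 -0.0892  0.099 ] ray [ 0.3991 -0.0893  0.099 ] rect [402.2 -88.7] [61.1 37.2] 64.6 z 0.09 0.106
23.55 [0.3605 0.2791 0.2997] F [ 0.9 -0.3 -0. ] w 0.0849 gf 0.0 q6 0.87
```

Run:
```python
from rob import *
c=[.402,-.0887]; 
r.reach([*c,.23],best([*c,.23],yaw)); q=best([*c,.15],yaw)
print(r.move_straight([*c,.088],q,speed=.15,max_force=8)); st()
command_gripper(0.0,40); st()
s=r.read_state()["eef_pos"]; r.move_straight([*c,.30],q,speed=.2); st()
b=rk(0,.0395,.30); r.reach(b,best(b,yaw)); st()
from h import *
for n in("top","scene"):
    im,d=optics.get_image(n); np.savez(n+"5.npz",p=im,d=d,**optics.camera_model(n))
import cv2
cc=lambda n,a:cv2.resize(np.load(n+"5.npz")["p"][a[1]:a[3],a[0]:a[2]],(400,400),interpolation=cv2.INTER_CUBIC)
cv2.imwrite("pics/p5.png",np.hstack([cc("top",(285,90,405,210)),cc("scene",(300,130,430,260))])[:,:,::-1])
```

```text
False
26.06 [ 0.4025 -0.0887  0.0885] F [-0.3 -0.3  0.8] w 0.0847 gf 0.0 q6 -0.02
26.57 [ 0.4022 -0.0888  0.0883] F [-1.1  0.7  4.4] w 0.0337 gf 44.7 q6 -0.02
27.78 [ 0.4014 -0.0885  0.2989] F [ 0.1  0.4 -2.5] w 0.0333 gf 43.9 q6 -0.02
28.69 [ 0.5062 -0.2905  0.2995] F [-0.   0.1 -1.7] w 0.0334 gf 43.9 q6 -0.27
```

View pics/p5.png

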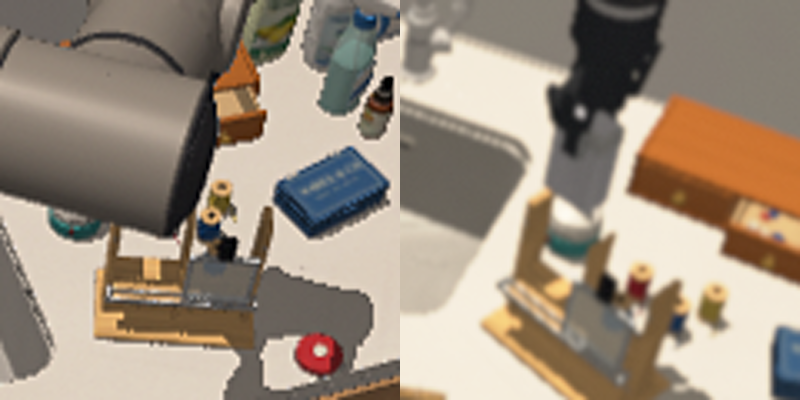

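Tin is held upright above the empty bay (right half, (585,165)), with the guard open in front of the other bay. I'll check the tin's sideways centring from the depth, then lower it.

Run:
```python
from h import *
from rob import *
p,W=cloud("scene5.npz"); W=W.reshape(-1,3); l=(W[:,:2]-RO)
X=l@RX; Y=l@RY
m=(abs(X)<.04)&(abs(Y-.0395)<.06)&(W[:,2]>.2)&(W[:,2]<.25)
f=m&(X<-.008)
print(m.sum(),"Y",Y[f].min(),Y[f].max(),"X",X[f].min(),np.median(X[f]),X[m].max(),"zmin",W[m,2].min())
k=np.polyfit(Y[f],X[f],1); print("yaw err",-k[0])
```

```text
186 Y 0.011717193662592116 0.07215943736268449 X -0.020836579595832072 -0.01740024591473478 0.01465659203974719 zmin 0.21332472910650233
yaw err 0.027808677593531683
```

Run:
```python
from rob import *
b=rk(0,.0375,.30); q=best(b,yaw)
r.move_straight(b,q,speed=.1)
b[2]=.185; print(r.move_straight(b,q,speed=.12,max_force=8)); st()
b[2]=.160; print(r.move_straight(b,q,speed=.025,max_force=4)); st()
command_gripper(.056); r.hold(.3); st()
b[2]=.29; print(r.move_straight(b,q,speed=.12,max_force=6)); st()
o=rk(-.1,-.1,.36); r.reach(o,best(o,yaw+np.pi/2))
from h import *
for n in("top","scene"):
    im,d=optics.get_image(n); np.savez(n+"6.npz",p=im,d=d,**optics.camera_model(n))
import cv2
cc=lambda n,a:cv2.resize(np.load(n+"6.npz")["p"][a[1]:a[3],a[0]:a[2]],(400,400),interpolation=cv2.INTER_CUBIC)
cv2.imwrite("pics/p6.png",np.hstack([cc("top",(285,90,405,210)),cc("scene",(300,150,430,280))])[:,:,::-1])
for n in("top6.npz","scene6.npz"):
    p,W=cloud(n); W=W.reshape(-1,3); l=W[:,:2]-RO; X=l@RX; Y=l@RY
    m=(abs(X)<.03)&(Y>.006)&(Y<.073)&(W[:,2]>.174)&(W[:,2]<.19)
    if m.sum(): print(n,m.sum(),"X",X[m].min(),X[m].max(),"Y",Y[m].min(),Y[m].max(),"z",np.median(W[m,2]))
st()
```

```text
False
30.15 [ 0.5061 -0.2937  0.1858] F [-0.   0.3 -1.1] w 0.0334 gf 43.9 q6 -0.28
True
30.83 [ 0.5059 -0.2934  0.1682] F [ 1.  -1.   4.4] w 0.0336 gf 44.7 q6 -0.28
31.48 [ 0.5052 -0.293   0.1674] F [ 0.4  0.3 -0. ] w 0.056 gf 0.0 q6 -0.28
False
32.66 [ 0.5055 -0.2932  0.2891] F [ 0.1  0.1 -0.3] w 0.0562 gf 0.0 q6 -0.28
scene6.npz 167 X -0.02037264429600277 0.019315651212633806 Y 0.007588865021530266 0.06803965601512549 z 0.1797760706647231
33.92 [ 0.3622 -0.3835  0.3595] F [ 1.  -0.2 -0.4] w 0.056 gf 0.0 q6 0.99
```

View pics/p6.png

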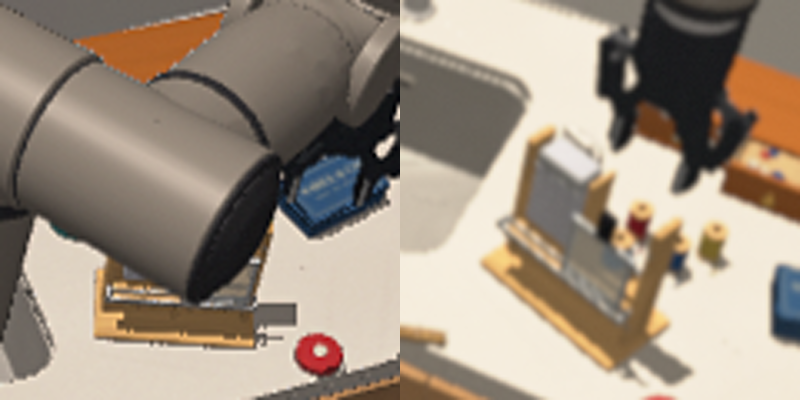

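Right half: the tin stands upright in the bay (565,190), top at 0.180 m, centred to within about 2 mm. Now closing the guard.

Run:
```python
from rob import *
from h import *
import cv2
k=np.array([.446,-.35]); a=yaw+np.pi/2
q=best([*k,.27],a); command_gripper(.05,25); r.reach([*k,.27],q)
print(r.move_straight([*k,.187],q,speed=.12,max_force=10)); command_gripper(0.,25); st()
e=k+.070*RY; r.move_straight([*e,.187],q,speed=.1,max_force=15); st()
e=k+.090*RY; print(r.move_straight([*e,.187],q,speed=.03,max_force=10)); st()
s=np.array(r.read_state()["eef_pos"]); print("moved",(s[:2]-k)@RY)
command_gripper(.04); r.hold(.1)
r.move_straight([s[0],s[1],.28],q,speed=.15); 
o=rk(-.2,-.1,.36); r.reach(o,best(o,a)); st()
for n in("top","scene"):
    im,d=optics.get_image(n); np.savez(n+"7.npz",p=im,d=d,**optics.camera_model(n))
z=np.load("scene7.npz")["p"][150:280,300:430]; cv2.imwrite("pics/p7.png",cv2.resize(z,(500,500),interpolation=cv2.INTER_CUBIC)[:,:,::-1])
blobs("scene7.npz",(320,180,400,280),(.15,.195),lambda p:p.max(-1)<70)
p,W=cloud("scene7.npz"); W=W.reshape(-1,3); l=W[:,:2]-RO; X=l@RX; Y=l@RY
m=(abs(X)<.024)&(Y>.006)&(Y<.073)&(W[:,2]>.174)&(W[:,2]<.19)
print("X",X[m].min(),X[m].max(),"Y",Y[m].min(),Y[m].max(),"z",np.median(W[m,2]))
```

```text
False
35.95 [ 0.4462 -0.3502  0.1879] F [-0.9  0.4  5.3] w 0.0173 gf 27.6 q6 1.15
36.8 [ 0.4727 -0.2848  0.1878] F [-0.4  0.7  5.4] w 0.017 gf 27.8 q6 1.27
True
37.23 [ 0.4756 -0.2778  0.1879] F [-1.9 -2.6  2. ] w 0.0172 gf 27.5 q6 1.29
moved 0.07797059286570132
39.37 [ 0.2695 -0.3465  0.3593] F [0.7 0.2 0.2] w 0.0396 gf 0.0 q6 0.87
X -0.018773115576884176 -0.00916969143800251 Y 0.012170620074458516 0.035626165475074835 z 0.17833553594488816
```

View pics/p7.png

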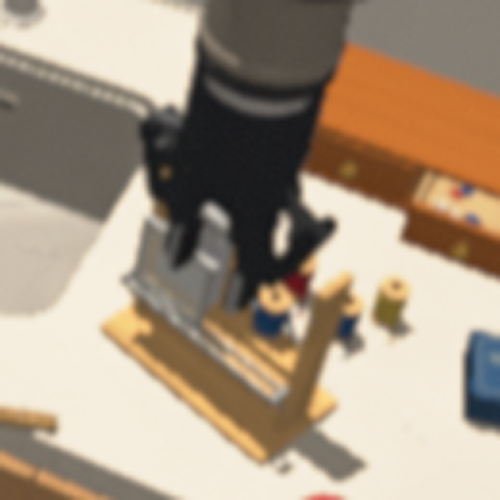

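The guard now stands in front of the tin (190,270), but the gripper hides the knob. I'll move aside for one clear check.

Run:
```python
from rob import *
from h import *
import cv2
r.movej([-2.2,0.342,1.524,0,1.275,-0.146]); r.movej([-2.3,0.95,1.2,0,1.0,-0.146])
im,d=optics.get_image("scene"); np.savez("scene8.npz",p=im,d=d,**optics.camera_model("scene"))
blobs("scene8.npz",(320,180,400,280),(.15,.195),lambda p:p.max(-1)<70)
print("shut knob",rk(-.035,.0395,.182))
p,W=cloud("scene8.npz"); W=W.reshape(-1,3); l=W[:,:2]-RO; X=l@RX; Y=l@RY
m=(abs(X)<.024)&(Y>.006)&(Y<.073)&(W[:,2]>.174)&(W[:,2]<.19)
print("X",X[m].min(),X[m].max(),"Y",Y[m].min(),Y[m].max(),"z",np.median(W[m,2]))
cv2.imwrite("pics/p8.png",cv2.resize(im[130:300,190:480],(800,469),interpolation=cv2.INTER_CUBIC)[:,:,::-1]); st()
```

```text
scene8.npz n 49 uv [347.4 208.6] mean [ 0.4735 -0.28    0.172 ] ray [ 0.4735 -0.28    0.172 ] rect [ 474.2 -279.5] [15.6 14.6] 65.1 z 0.151 0.183
shut knob [np.float64(0.4739977696838434), np.float64(-0.2785177033967781), 0.182]
X -0.02019804362206254 0.018268799673971964 Y 0.00851246865723636 0.06839100451649514 z 0.17944939406551128
42.73 [-0.4106 -0.575  -0.0157] F [-0.8  0.5 -1.1] w 0.0399 gf 0.0 q6 -0.15
```

View pics/p8.png

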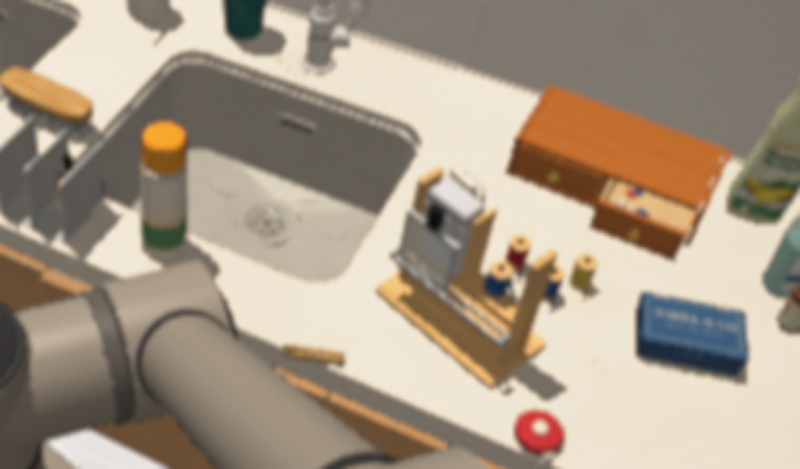

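Tin stands at (455,200), the guard is shut with its knob at (437,215), within 2 mm of the computed shut position. The can, peg, tape and reel visible in the view stand where they were. Handing in.

```bash
python3 -c "
from workcell import r
print(r.finish_job())"
```

```text
the job is handed in; nothing more can be done
None
```

The tin stands upright in the previously empty bay, about 2 mm off centre, with the guard closed against its stop, and I handed the job in at about 43 s; the hand-in call returned no verdict.

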